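# Sweep spilled filter rings off the ledge into the tray

## Task

Three tan ceramic filter rings lie spilled along the aluminium ledge: sweep them along it with your fingertips, gently, and off its end so that all three drop into the open tray standing below that end (the other end has a closed box). Do not pinch them or lift them off the ledge, and leave the jar and the ceramic cave on the ledge where they stand.

Things in the scene. Friction and masses are not known exactly. Their poses are not given: they have to be found in the camera images.
- ledge: fixed aluminium ledge, 380 mm long (its own y) and 180 mm deep (its own x); flat top 70 mm above the table; both ends (at y = +190 mm and -190 mm) are open, while the two long edges each carry a lip 4 mm thick that stands 10 mm above the top (x = -90 to -86 and +86 to +90 mm). Origin on the table under its centre, z up
- tray: fixed open white tray, 180 mm (x) by 140 mm (y) outside, 50 mm high, walls and floor about 4 mm; turned as the ledge is, with its rim 14 mm below the underside of the 6 mm ledge plate, centred on the ledge's y axis, below either its +y or its -y end; the near 12 mm of the tray lie under the ledge end. Origin under its centre
- box: fixed closed grey plastic box with a lid, 146 by 126 mm, 51 mm high, below the other end of the ledge. Origin under its centre
- ring_a: loose filter ring of tan ceramic, a short tube 28 mm outside, 12 mm inside, 16 mm tall, about 20 g, standing flat on the ledge at the start; origin at the centre of its underside, z up. It slides when pushed low down and is free to tumble
- ring_b: as ring_a: loose filter ring of tan ceramic, a short tube 28 mm outside, 12 mm inside, 16 mm tall, about 20 g, standing flat on the ledge at the start; origin at the centre of its underside, z up. It slides when pushed low down and is free to tumble
- ring_c: as ring_a: loose filter ring of tan ceramic, a short tube 28 mm outside, 12 mm inside, 16 mm tall, about 20 g, standing flat on the ledge at the start; origin at the centre of its underside, z up. It slides when pushed low down and is free to tumble
- jar: small orange twist-cap jar, 38 mm across, 55 mm tall, 80 g, standing loose towards the ledge's far (+x) side; origin at the centre of its underside
- cave: grey ceramic cave, an arch 44 mm deep (x), 60 mm wide (y), 30 mm tall, 250 g, standing loose towards the ledge's far (+x) side; origin at the centre of its underside
Things that resemble listed ones, but are neither listed nor needed, are in the scene too. What is shaped like the ring_b but red is not meant. What is shaped like the ring_a but blue is not meant.

How it is judged:
By the outcome, as a careful person would: the job done as asked, in the order asked, and still so for the second after the job is handed in, with the robot touching nothing.
It also fails if it takes over 58 s, if anything falls off the work surface, if the arm or the gripper's body presses on something with over 40 N, if the wrist force passes 120 N, or if a joint passes its speed limit or range.

## Robot

A 7-joint arm with a two-finger parallel gripper is mounted at the origin on the work surface. World frame = base frame: x ahead of the robot, y to its left, z up, the work surface at z = 0. Lengths are in mm, angles in rad, forces in N, time in s.
With the tool pointing down it reaches from about 425 to 925 mm from the base axis. Payload 6.8 kg.
Tool frame: the origin (TCP) lies at the very end of the fingers, on their centre line; the grasp point (between the pads) lies 19 mm behind it; z points along the fingers, y is the line along which they close (so a half turn about z gives the same grasp; the last joint's range is limited). The gripper opens to 85 mm and grips with 20 to 120 N. Pads are 22 mm wide; open, the fingers measure 114 mm over their backs; the gripper's body (76 mm by 85 mm) begins 54 mm behind the grasp point. The pads swing forward as they close: fully open they stand 13 mm farther back than shut.
Start: joints at [-1.383, 0.477, 0.022, 1.555, -0.011, 1.109, -0.083], TCP at [196.762, 645.703, 231.308] pointing down, gripper open.
Joint ranges: [-2.96, 2.96], [-0.34, 2.1], [-1.41, 1.46], [0.24, 2.44], [-1.37, 4.51], [0.17, 1.92], [-2.96, 2.96]. Speed limits (rad/s): [2.39, 2.39, 3.14, 3.14, 3.14, 3.14, 3.14].

## Interface

Orientations are given as a unit quaternion [w, x, y, z].
In Python, from station import robot gives the robot as it stands.
- The arm moves only by the tool play_rows, never from a script. Its argument "plan" is a list of rows, each a list of 4 numbers: the shift along the tool's x, y, z in mm, then the turn about the tool's z in degrees. In form: [[x, y, z, spin], ...]. A call has 1 to 20 rows; each row shifts and turns the commanded pose from where the row before left it, along the tool's axes as they then stand; what a row does not reach is not made up. A row lasts 1/10 s, in which the tool goes at most 50 mm and 8.59 degrees, less where a joint would pass 70% of its speed; a pose out of reach is approached as far as the arm can. A call with a gripper value outside its range is refused whole. "claw" is the opening in per cent of the stroke, from 0 (shut) to 100 (fully open), set as the call begins (left out, the last holds). The fingers move at their own pace and stop on an object; "grip_force" is the grip in N (left out, the last holds). Time passes only in rows, so rows that do not move let the fingers close. It gives the time, the measured TCP pose, the force, the opening and the grip force at its end, in the units of the state.
- robot.observe(): the state, without advancing time (a new reading comes with each control period).
- robot.get_image(name): name is "side" or "top" or "wrist"; returns (picture, depth): 400x640x3 uint8, red, green, blue; 400x640 float32, mm along the optical axis (not along the pixel's ray), 0 where there is no reading.
- robot.calibration(name): a dict with "K" (3x3 intrinsics, pixels), "D" ([k1, k2, p1, p2, k3] as OpenCV has them; the pictures are not rectified), "R" (3x3) and "t" (3): a world point X has camera coordinates R X + t. Camera axes: x right, y down, z forward; pixel columns grow to the right and rows downward; lengths in mm; the calibration is good to about 2 mm. A picture is of the moment at which its call begins: read the wrist's pose just before it. calibration takes no time and is no camera call; for the wrist camera it gives the pose at the moment of the call.
- robot.hand_in(): hands the job in; it is judged then, once.
Trained networks look in the newest picture that a camera, given by its name, has taken for a name from the list of things; names that differ only in an ending like _2 or _b are one class to them, and where a whole thing is asked for, a point or a joint stands for the part that bears it (a point fixed in the world has none). Each returns a list of dicts, best first, with "confidence" (0 to 1); they miss things now and then, are a little off and sometimes report something else, mostly with a low value. They report only what shows in the picture. A call takes as long as a camera call. They do not tell look-alikes from the thing itself.
- robot.search_frame(query, camera): "bbox" ([centre column, centre row, width, height] in pixels, round what is visible of it).
The state is a dict: "t": time; "joint_positions": joint angles; "joint_vel": joint speeds; "tau": joint torques, N m; "eef_pos": TCP position; "orientation": TCP orientation; "ft_force": force on the tool from outside, world axes, zero at the start; "moment": the same for the moment, N m; "finger_gap": opening from 0.0 (shut) to 1.0 (fully open); "grasp_force": force on a finger pad.
Only numpy, scipy, OpenCV 4.12 (cv2) and the standard library are available. Lean on these libraries where they do the work, as an engineer would, in place of code of your own. Each camera call takes 0.05 s, during which the arm holds its last target. There are 200 camera calls.

## Working session

There is one attempt and no reset: what is moved stays moved. The work goes in short steps, Python scripts to look and compute and a tool call to move; the robot and the scene stay as the last step left them, time stands still between calls to the robot, and variables do not carry over. Pictures are saved under pics/ and viewed, at most 10 in all, crops included, and the job is handed in when it is done.

Besides the shell and the picture viewer there is one more tool, called by a JSON object that holds its "name" and its "arguments". play_rows: Moves the arm, as the interface text tells. Its arguments: {"type":"object","properties":{"plan":{"type":"array","items":{"type":"array","items":{"type":"number"}}},"claw":{"type":"number"},"grip_force":{"type":"number"}},"required":["plan"]}

```bash
mkdir -p pics
cat > h.py <<'E'
import numpy as np,cv2
from station import robot
def ray(cal,u,v):
    p=cv2.undistortPoints(np.array([[[u,v]]],float),np.array(cal["K"]),np.array(cal["D"]))[0,0]
    return np.array([p[0],p[1],1.0])
def px2w(cal,u,v,d):
    R=np.array(cal["R"]);t=np.array(cal["t"])
    return R.T@(ray(cal,u,v)*d-t)
def onz(cal,u,v,z):
    R=np.array(cal["R"]);t=np.array(cal["t"]);c=-R.T@t;r=R.T@ray(cal,u,v)
    return c+r*(z-c[2])/r[2]
def proj(cal,P):
    rv=cv2.Rodrigues(np.array(cal["R"]))[0]
    return cv2.projectPoints(np.array(P,float).reshape(-1,1,3),rv,np.array(cal["t"],float),np.array(cal["K"]),np.array(cal["D"]))[0][:,0]
def save(n,img): cv2.imwrite(n,img[:,:,::-1])
E
python3 - <<'E'
from h import *
s=robot.observe();print(s["t"],s["eef_pos"],s["orientation"])
for c in("top","side"):
    im,d=robot.get_image(c);cal=robot.calibration(c);save(f"pics/{c}0.png",im);np.save(f"{c}0.npy",d)
    for q in("ring_a","jar","cave","tray","box","ledge"):
        for r in robot.search_frame(q,c)[:6]:
            b=r["bbox"];u,v=int(b[0]),int(b[1]);dd=d[v,u]
            print(c,q,np.round(b),round(r["confidence"],2),np.round(px2w(cal,b[0],b[1],dd)))
E
```

```text
0.0 [196.60863653 645.12044057 230.33536055] [-6.29597039e-05  1.47344134e-01  9.89084875e-01 -9.01248730e-04]
top ring_a [278. 210.  16.  13.] 0.62 [487. 116.  72.]
top ring_a [369. 197.  16.   8.] 0.49 [512. -94.  88.]
top ring_a [398. 251.  18.  16.] 0.44 [ 386. -169.   -0.]
top jar [365. 170.  18.  19.] 0.77 [569. -82. 129.]
top cave [283. 169.  28.  20.] 0.7 [578. 101. 100.]
top tray [432. 196.  53.  77.] 0.62 [ 519. -258.    1.]
top box [217. 200.  49.  66.] 0.7 [514. 260.  57.]
top ledge [324. 194. 166.  82.] 0.66 [524.   9.  70.]
side ring_a [295. 223.  20.  14.] 0.68 [467.   3.  85.]
side ring_a [344. 241.  18.  20.] 0.57 [498. -98.  85.]
side ring_a [322. 327.  13.  18.] 0.57 [ 384. -173.   14.]
side ring_a [253. 270.  13.  16.] 0.55 [373.  17.  13.]
side jar [372. 218.  18.  33.] 0.66 [568. -98. 103.]
side cave [309. 187.  27.  24.] 0.86 [565.  85.  91.]
side tray [410. 312. 139. 118.] 0.63 [ 521. -237.    3.]
side box [245. 195.  70.  54.] 0.58 [465. 188.  67.]
side ledge [326. 234. 189. 125.] 0.87 [505. -40.  66.]
```

Run:
```python
import cv2
a=cv2.imread("pics/top0.png")[120:300,170:490];cv2.imwrite("pics/t1.png",cv2.resize(a,(800,450),interpolation=2))
a=cv2.imread("pics/side0.png")[130:370,190:510];cv2.imwrite("pics/s1.png",cv2.resize(a,(800,600),interpolation=2))
```

```text
(no output)
```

View pics/t1.png

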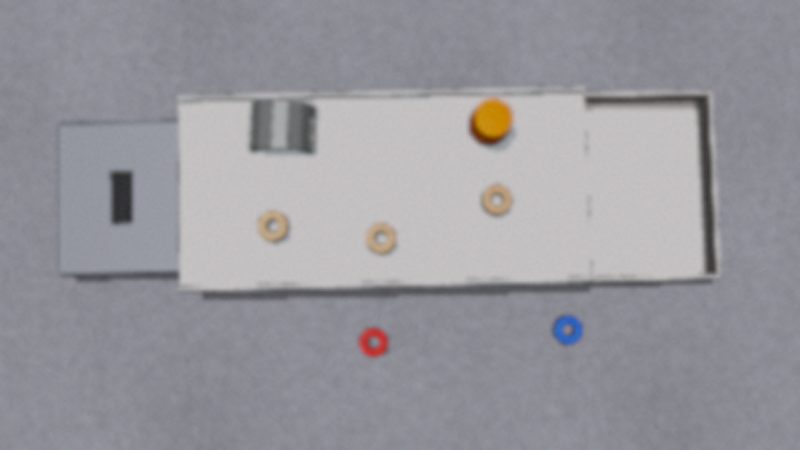

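View pics/s1.png

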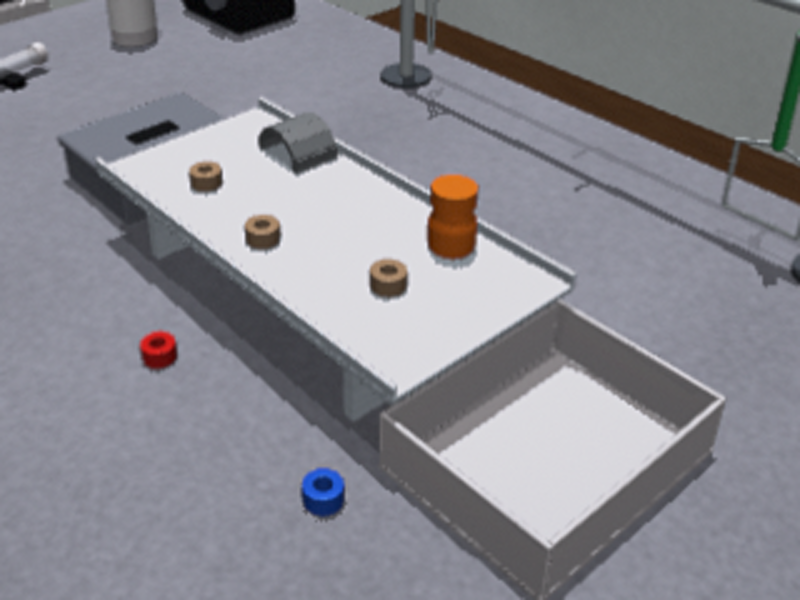

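The top crop shows the tan rings at crop pixels (273,226), (381,238) and (497,199), which are full-frame (279,210), (322,215) and (369,200). The red (374,342) and blue (567,330) rings are on the table and are not meant. The open tray is at the right, which is the world -y end, and the jar is at (491,120).

Run:
```python
from h import *
P={}
for c in("top","side"):
    im=cv2.imread(f"pics/{c}0.png");cal=robot.calibration(c);d=np.load(f"{c}0.npy")
    h=cv2.cvtColor(im,cv2.COLOR_BGR2HSV)
    m=((h[...,0]>5)&(h[...,0]<22)&(h[...,1]>50)&(h[...,2]>60)).astype(np.uint8)
    n,l,st,ce=cv2.connectedComponentsWithStats(m)
    for i in range(1,n):
        if 40<st[i,4]<800:
            zz=78 if c=="side" else 82
            print(c,st[i],ce[i].round(1),onz(cal,*ce[i],zz).round(1))
cal=robot.calibration("top");d=np.load("top0.npy")
X=[];
for v in range(140,260):
    for u in range(190,480):
        if d[v,u]>0:X.append(px2w(cal,u,v,d[v,u]))
X=np.array(X)
a=X[(abs(X[:,2]-70)<4)]
print("ledge z",np.median(a[:,2]),cv2.minAreaRect(a[:,:2].astype(np.float32)), a[:,:2].min(0),a[:,:2].max(0))
# pixel corners of ledge by crop
for x,y,z in((180,97,80),(585,90,80),(181,290,80),(589,287,80),(710,93,50),(717,277,50),(491,120,125),(283,126,100)):
    print(x,y,onz(cal,170+x/2.5,120+y/2.5,z).round(1))
```

```text
top [629  95  11  21 123] [635.8 103.8] [ 735.8 -783.1   82. ]
top [628 154  12  22 139] [635.4 165.2] [ 578.8 -763.6   82. ]
top [358 159  18  19 256] [366.2 167.9] [580.1 -89.2  82. ]
top [363 194  12  12  84] [368.3 199.5] [506.9 -92.1  82. ]
top [274 205  11  11  82] [278.8 210.1] [486.8 112.8  82. ]
top [317 210  11  11  78] [322.1 215. ] [473.7  14.3  82. ]
side [112 112  86  32 631] [157.7 127.2] [463.5 719.9  78. ]
side [338 133  12  10  63] [345.2 137. ] [835.9 265.7  78. ]
side [356 135   5  12  49] [357.9 140.6] [844.3 223.1  78. ]
side [ 91 137  24  14  58] [103.  144.3] [293.9 696.   78. ]
side [483 187  31  25 345] [498.6 199.1] [ 845.  -197.8   78. ]
side [266 195  12  11 115] [271.6 199.9] [486.8 114.3  78. ]
side [361 200  21  34 593] [370.7 216. ] [598.5 -65.7  78. ]
side [514 200  13  17 120] [519.6 208.5] [ 843.4 -245.1   78. ]
side [532 208 108  61 682] [571.  231.5] [ 839.7 -348.6   78. ]
side [288 216  14  13 149] [294.6 222. ] [474.1  15.7  78. ]
side [338 234  15  15 176] [345.  240.5] [507.  -91.4  78. ]
ledge z 69.48456527155238 ((519.5562744140625, 11.5875244140625), (380.272705078125, 179.2086181640625), 89.81257629394531) [ 430.26441222 -178.42754517] [609.67108149 201.44646203]
180 97 [607.4 196.9  80. ]
585 90 [ 606.8 -178.4   80. ]
181 290 [429.4 196.9  80. ]
589 287 [ 424.5 -175.6   80. ]
710 93 [ 607.4 -304.9   50. ]
717 277 [ 431.2 -303.7   50. ]
491 120 [573.4 -85.6 125. ]
283 126 [575.3 100.3 100. ]
```

Both views agree on the layout:
- **Rings:** A (487,113), B (474,15) and C (507,-92), with their tops at about z 86.
- **Ledge:** centre (519,11), yaw about 0, top at z 70, tray end at y≈-179.
- **Jar:** edge at x≈554, clear of the sweep paths.

I'll use the fingertips nearly closed, about 15 mm apart and straddling x, so they cradle each ring as they push. I'll sweep C first, then B, then A.

{"name": "play_rows", "arguments": {"plan": [[-29.3,-33.5,0,0],[-29.3,-33.5,0,0],[-29.3,-33.5,0,0],[-29.3,-33.5,0,0],[-29.3,-33.5,0,0],[-29.3,-33.5,0,0],[-29.3,-33.5,0,0],[-29.3,-33.5,0,0],[-29.3,-33.5,0,0],[-29.3,-33.5,0,0],[-29.3,-33.5,0,0],[-29.3,-33.5,0,0],[-29.3,-33.5,0,0],[-29.3,-33.5,0,0],[-29.3,-33.5,0,0],[-29.3,-33.5,0,0],[-29.3,-33.5,0,0],[0,0,0,8],[0,0,0,8],[0,0,0,8]], "claw": 18}}

```text
t: 2.7
eef_pos: [507.3, -44.8, 231.4]
orientation: [0.0, 0.353, 0.936, 0.0]
ft_force: [0.7, -0.2, 0.5]
finger_gap: 0.179
grasp_force: 0.0
```

{"name": "play_rows", "arguments": {"plan": [[0,0,0,8],[0,0,0,8],[0,0,0,8],[0,0,0,8],[0,0,0,8],[0,0,0,8],[0,0,0,1],[0,0,0,0],[0,0,0,0],[0,0,0,0]]}}

```text
t: 3.7
eef_pos: [507.2, -44.3, 231.3]
orientation: [-0.0, 0.706, 0.708, 0.0]
ft_force: [-1.1, 0.2, -0.1]
finger_gap: 0.177
grasp_force: 0.0
```

Run:
```python
from h import *
s=robot.observe();print(s["t"],s["eef_pos"],s["orientation"],s["finger_gap"],s["joint_positions"],s["ft_force"])
im,d=robot.get_image("wrist");cal=robot.calibration("wrist");save("pics/w1.png",im)
for r in robot.search_frame("ring_a","wrist"):
    b=r["bbox"];print(np.round(b),r["confidence"],onz(cal,b[0],b[1],80).round(1))
```

```text
3.7 [507.2015298  -44.31732693 231.34658071] [-2.15318444e-05  7.06234580e-01  7.07977902e-01  8.08632952e-05] 0.17749174218332472 [-0.62571325  0.23385283  0.69716666  1.98136407 -0.17945354  0.98698416
  0.16001882] [-1.0698782   0.18617961 -0.13032746]
[216. 118.  27.  28.] 0.95 [402.9  25.1  80. ]
[319. 225.  27.  24.] 0.74 [507.5 -90.1  80. ]
[235. 251.  23.  20.] 0.64 [ 410.9 -123.5   80. ]
```

View pics/w1.png

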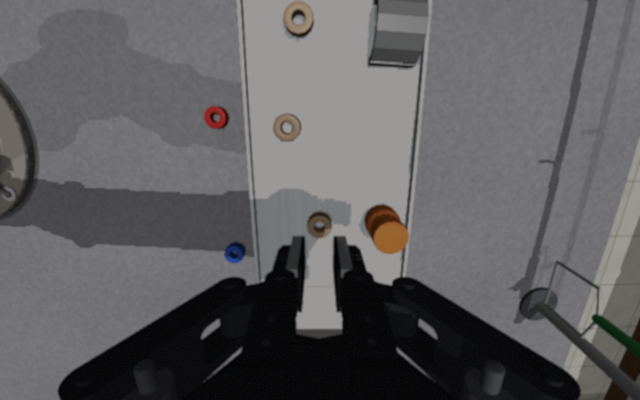

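The wrist view shows the tan rings at (298,18), (287,127) and (319,225). Ring C is centred ahead of the fingertip gap (u≈320), which confirms x 507. The jar at (385,230) is clear, so I'm lowering behind C.

{"name": "play_rows", "arguments": {"plan": [[0,0,25,0],[0,0,25,0],[0,0,25,0],[0,0,25,0],[0,0,25,0],[0,0,15,0],[0,0,10,0],[0,0,7,0],[0,0,0,0],[0,0,0,0]]}}

```text
t: 4.8
eef_pos: [507.7, -44.3, 74.8]
orientation: [0.0, 0.707, 0.707, 0.0]
ft_force: [-0.3, 0.4, 0.4]
finger_gap: 0.18
grasp_force: 0.0
```

{"name": "play_rows", "arguments": {"plan": [[-6,0,0,0],[-6,0,0,0],[-6,0,0,0],[-6,0,0,0],[-6,0,0,0],[-6,0,0,0],[-6,0,0,0],[-6,0,0,0],[0,0,0,0],[0,0,0,0]]}}

```text
t: 5.8
eef_pos: [507.2, -92.4, 74.2]
orientation: [-0.0, 0.707, 0.707, -0.0]
ft_force: [0.2, 1.0, 0.4]
finger_gap: 0.177
grasp_force: 0.0
```

Run:
```python
from h import *
s=robot.observe();print(s["t"],s["eef_pos"],s["ft_force"])
im,d=robot.get_image("side");cv2.imwrite("pics/s2.png",cv2.resize(im[130:370,190:510,::-1],(800,600),interpolation=2))
```

```text
5.8 [507.18890278 -92.38159712  74.21915876] [0.1725075  0.9652253  0.36562918]
```

View pics/s2.png

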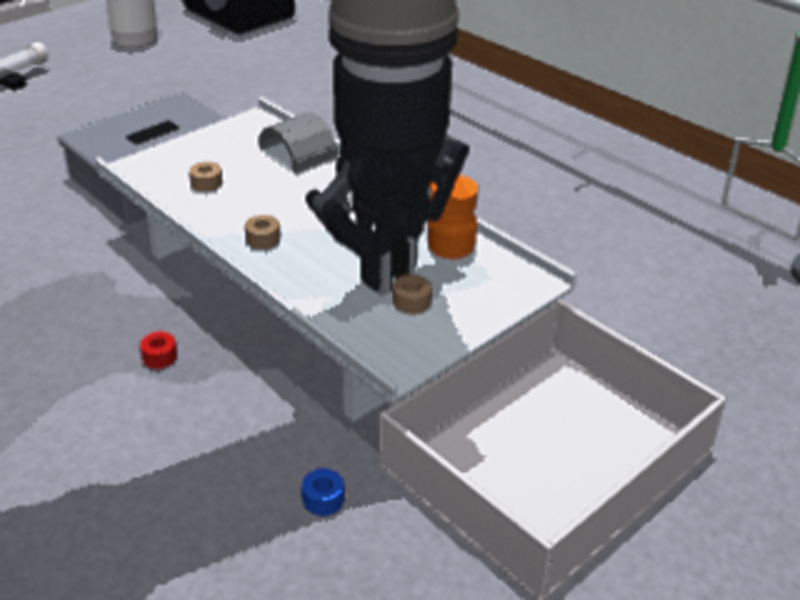

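The side view shows ring C cradled at the fingertips at (412,293). The jar (452,217) and the other rings haven't moved. I'll keep pushing it off the end.

{"name": "play_rows", "arguments": {"plan": [[-6,0,0,0],[-6,0,0,0],[-6,0,0,0],[-6,0,0,0],[-6,0,0,0],[-6,0,0,0],[-6,0,0,0],[-6,0,0,0],[-6,0,0,0],[-6,0,0,0],[-6,0,0,0],[-6,0,0,0],[-6,0,0,0],[-6,0,0,0],[-6,0,0,0],[0,0,0,0],[0,0,0,0],[0,0,0,0]]}}

```text
t: 7.65
eef_pos: [507.3, -181.9, 74.2]
orientation: [-0.0, 0.707, 0.708, 0.0]
ft_force: [0.3, 0.0, -0.2]
finger_gap: 0.177
grasp_force: 0.0
```

Run:
```python
from h import *
s=robot.observe();print(s["t"],s["eef_pos"],s["ft_force"])
im,d=robot.get_image("side");cv2.imwrite("pics/s3.png",cv2.resize(im[130:370,190:510,::-1],(800,600),interpolation=2))
```

```text
7.65 [ 507.33163727 -181.91211331   74.22383474] [ 0.25988872  0.01307823 -0.20489807]
```

View pics/s3.png

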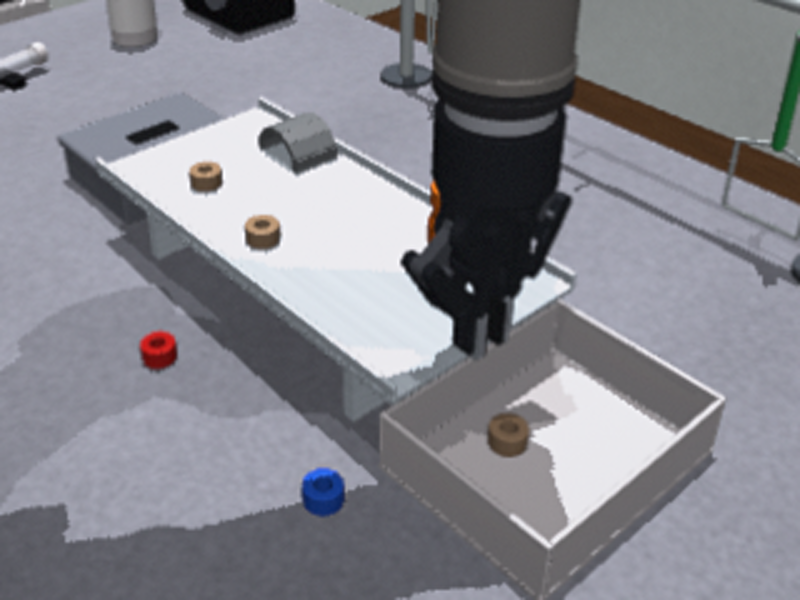

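Ring C is in the tray at (508,435). Next is B: lift, go back behind it and lower.

{"name": "play_rows", "arguments": {"plan": [[0,0,-20,0],[0,0,-20,0],[0,0,-20,0],[20,-17,0,0],[30,-16.3,0,0],[35,0,0,0],[35,0,0,0],[35,0,0,0],[35,0,0,0],[30,0,0,0],[20,0,0,0],[0,0,15,0],[0,0,15,0],[0,0,15,0],[0,0,10,0],[0,0,5,0],[0,0,0,0],[0,0,0,0]]}}

```text
t: 9.5
eef_pos: [474.1, 57.6, 74.7]
orientation: [0.0, 0.707, 0.707, 0.0]
ft_force: [1.2, 0.1, -0.3]
finger_gap: 0.177
grasp_force: 0.0
```

{"name": "play_rows", "arguments": {"plan": [[-6,0,0,0],[-6,0,0,0],[-6,0,0,0],[-6,0,0,0],[-6,0,0,0],[-6,0,0,0],[-7,0,0,0],[-7,0,0,0],[-7,0,0,0],[-7,0,0,0],[-7,0,0,0],[-7,0,0,0],[-7,0,0,0],[-7,0,0,0],[-7,0,0,0],[-7,0,0,0],[-7,0,0,0],[-7,0,0,0],[-6,0,0,0],[-6,0,0,0]]}}

```text
t: 11.5
eef_pos: [473.9, -74.8, 74.3]
orientation: [-0.0, 0.707, 0.707, -0.0]
ft_force: [-0.1, 0.7, 0.2]
finger_gap: 0.179
grasp_force: 0.2
```

{"name": "play_rows", "arguments": {"plan": [[-6,0,0,0],[-6,0,0,0],[-6,0,0,0],[-6,0,0,0],[-6,0,0,0],[-6,0,0,0],[-6,0,0,0],[-6,0,0,0],[-6,0,0,0],[-6,0,0,0],[-6,0,0,0],[-6,0,0,0],[-6,0,0,0],[-6,0,0,0],[-6,0,0,0],[-6,0,0,0],[-6,0,0,0],[-6,0,0,0],[0,0,0,0],[0,0,0,0]]}}

```text
t: 13.5
eef_pos: [474.0, -182.3, 74.2]
orientation: [-0.0, 0.707, 0.707, 0.0]
ft_force: [0.4, 0.7, 0.3]
finger_gap: 0.182
grasp_force: 0.0
```

Run:
```python
from h import *
s=robot.observe();print(s["t"],s["eef_pos"],s["ft_force"])
im,d=robot.get_image("side");cv2.imwrite("pics/s4.png",cv2.resize(im[130:370,190:510,::-1],(800,600),interpolation=2))
```

```text
13.5 [ 473.99021874 -182.33724242   74.23266999] [0.35665101 0.70785595 0.27501167]
```

View pics/s4.png

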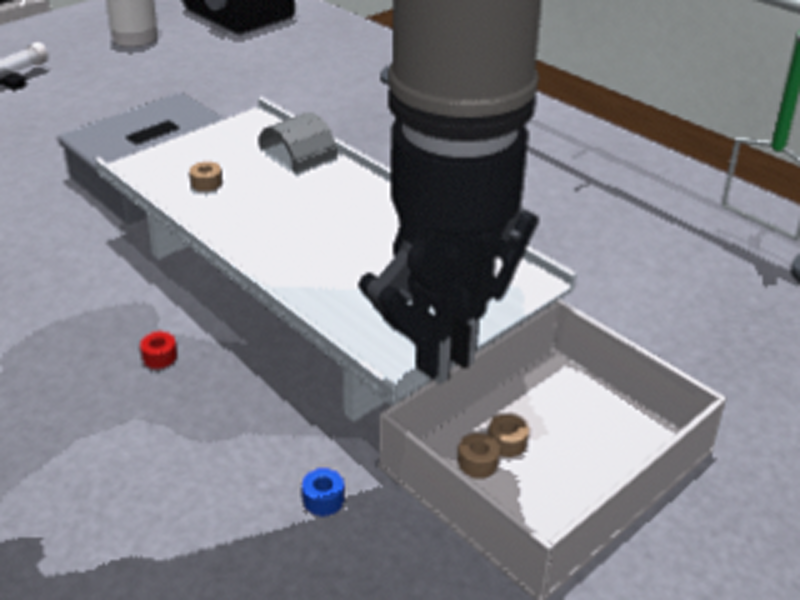

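B is in the tray too, with the two rings at (478,455) and (508,435). Now ring A at (487,113).

{"name": "play_rows", "arguments": {"plan": [[0,0,-20,0],[0,0,-20,0],[0,0,-20,0],[28,7,0,0],[35,6,0,0],[35,0,0,0],[40,0,0,0],[40,0,0,0],[40,0,0,0],[35,0,0,0],[35,0,0,0],[30,0,0,0],[20,0,0,0],[0,0,15,0],[0,0,15,0],[0,0,15,0],[0,0,10,0],[0,0,5,0],[0,0,0,0],[0,0,0,0]]}}

```text
t: 15.55
eef_pos: [487.0, 155.8, 74.7]
orientation: [0.0, 0.707, 0.707, 0.0]
ft_force: [0.7, 0.1, 0.4]
finger_gap: 0.181
grasp_force: 0.0
```

{"name": "play_rows", "arguments": {"plan": [[-6,0,0,0],[-6,0,0,0],[-6,0,0,0],[-6,0,0,0],[-6,0,0,0],[-6,0,0,0],[-7,0,0,0],[-7,0,0,0],[-7,0,0,0],[-7,0,0,0],[-7,0,0,0],[-7,0,0,0],[-7,0,0,0],[-7,0,0,0],[-7,0,0,0],[-7,0,0,0],[-7,0,0,0],[-7,0,0,0],[-7,0,0,0],[-7,0,0,0]]}}

```text
t: 17.55
eef_pos: [486.9, 21.2, 74.3]
orientation: [0.0, 0.707, 0.707, 0.0]
ft_force: [1.3, 0.1, 0.6]
finger_gap: 0.18
grasp_force: 0.3
```

{"name": "play_rows", "arguments": {"plan": [[-7,0,0,0],[-7,0,0,0],[-7,0,0,0],[-7,0,0,0],[-7,0,0,0],[-7,0,0,0],[-7,0,0,0],[-7,0,0,0],[-7,0,0,0],[-7,0,0,0],[-7,0,0,0],[-7,0,0,0],[-7,0,0,0],[-6,0,0,0],[-6,0,0,0]]}}

```text
t: 19.05
eef_pos: [486.9, -81.8, 74.3]
orientation: [-0.0, 0.707, 0.707, 0.0]
ft_force: [0.4, 0.1, 0.7]
finger_gap: 0.184
grasp_force: 0.3
```

{"name": "play_rows", "arguments": {"plan": [[-6,0,0,0],[-6,0,0,0],[-6,0,0,0],[-6,0,0,0],[-6,0,0,0],[-6,0,0,0],[-6,0,0,0],[-6,0,0,0],[-6,0,0,0],[-6,0,0,0],[-6,0,0,0],[-6,0,0,0],[-6,0,0,0],[-6,0,0,0],[-6,0,0,0],[-6,0,0,0],[0,0,0,0],[0,0,0,0]]}}

```text
t: 20.85
eef_pos: [486.9, -177.4, 74.2]
orientation: [-0.0, 0.707, 0.707, -0.0]
ft_force: [-0.1, -0.2, 0.0]
finger_gap: 0.185
grasp_force: 0.0
```

{"name": "play_rows", "arguments": {"plan": [[0,0,-20,0],[0,0,-30,0],[0,0,-40,0],[0,0,-40,0],[25,0,-20,0],[40,0,0,0],[40,0,0,0],[40,0,0,0],[40,0,0,0],[0,0,0,0],[0,0,0,0],[0,0,0,0]]}}

```text
t: 22.05
eef_pos: [486.7, 6.7, 224.3]
orientation: [0.0, 0.707, 0.707, -0.0]
ft_force: [-0.1, -0.7, -0.0]
finger_gap: 0.184
grasp_force: 0.0
```

Run:
```python
from h import *
s=robot.observe();print(s["t"],s["eef_pos"],s["ft_force"])
im,d=robot.get_image("side");cv2.imwrite("pics/s5.png",cv2.resize(im[130:370,190:510,::-1],(800,600),interpolation=2))
```

```text
22.05 [486.67694559   6.67818993 224.25586327] [-0.06401405 -0.74858808 -0.03588953]
```

View pics/s5.png

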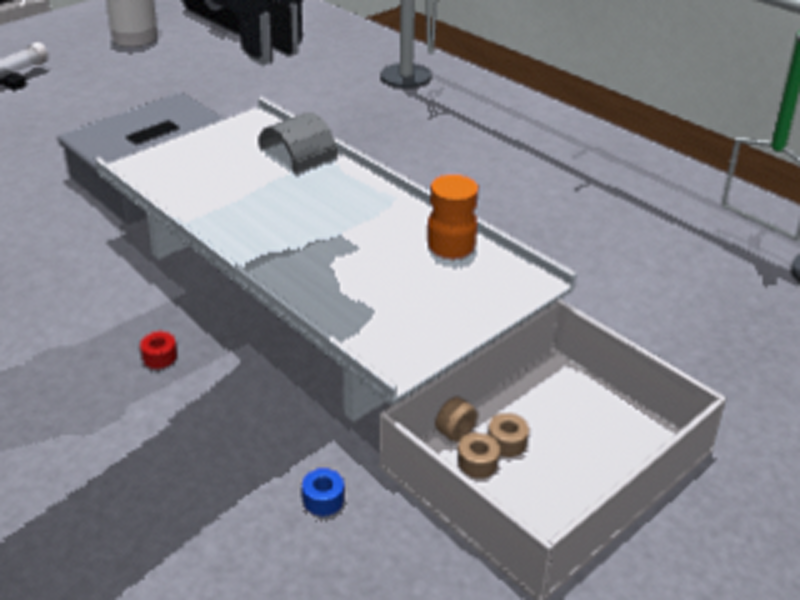

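All three tan rings are in the tray at (457,418), (508,435) and (478,455). The jar, the cave and the two decoy rings are where they started, and the arm is clear.

```bash
python3 -c "
from station import robot
print(robot.hand_in())"
```

```text
the job is handed in; nothing more can be done
None
```

All three tan rings were swept off the ledge's end and are in the open tray; the jar, cave and decoy rings are where they started, and the job was handed in at about 22 s.

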